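# Date-stamp the cake box and keep the stamp pressed

## Task

Pick up the rectangular self-inking stamp by its handle, square it up above the blank rectangular label on the cake box and hold it still there, 2 to 5 cm clear of the label, for a good second. Then press it gently down inside the label's border, touching the box nowhere else, until its spring-loaded handle has gone down at least 10 mm of its 14 mm stroke, pushing with no more than 30 N. Finish while still gripping and pressing the stamp upright like that: do not lift it or let go, and leave the round stamp, the jar and the bottle where they stand.

Things in the scene. Friction and masses are not known exactly. Their poses are not given: they have to be found in the camera images.
- stamp: Self-inking hand stamp standing upright, loose on the bench, about 180 g in all. This body is its lower housing: a grey plastic block 60 (x) x 36 (y) x 44 mm (z), its flat underside the printing foot. Origin: centre of the underside. x along the long side, y across, z up. Above it rides the black yoke handle.
- stamp_foot (a point): Centre of the stamp's underside, the printing foot; turns with the housing (x along the 60 mm side, y along the 36 mm side, z up).
- stamp_grip (a point): Point to grip on the handle, on the stamp's middle axis, 92 mm above the underside while up; goes down with the handle. Grip block here: 46 mm long (stamp x), 28 mm thick (y: close the fingers along y), 38 mm high, from 18 mm below to 20 mm above this point. Below it a crossbar 72 (x) x 22 (y) x 16 mm with a leg down each end of the housing, narrower in y than the block.
- stamp_handle (a joint): How far the stamp's handle is pressed down towards its housing, in m: 0 is up (at rest), 0.014 is the hard stop. A return spring pushes it up with 5 N at 0, growing evenly to 12 N at 0.014 (10 N at 0.010). When the stamp hangs from its handle it reads 0.
- cakebox: Closed cardboard cake box, 180 x 180 mm, 90 mm high (lid 2 mm wider all round), heavy and fixed to the bench. Origin: centre of its underside, z up. On its flat top lie the rectangular label and, near one corner, a small round sticker 32 mm across, which is not the target.
- label_center (a point): Centre of the blank rectangular paper label on top of the cake box, at the height of the box top (90 mm above the bench). The label is 84 (x) x 56 mm (y), flat (under 1 mm), with a thin printed border 79 x 50.5 mm. x runs along its long side, y across, z up. The stamp's long side goes along x; either way round is right.
- round_stamp: Bystander: small turned wooden stamp, round foot 38 mm across, 72 mm tall, loose. Origin: centre of the underside.
- jar: Bystander: clear jar with a screw cap, 68 mm across, 100 mm tall, loose. Origin: centre of the underside.
- bottle: Bystander: clear bottle, 62 mm across, 190 mm tall, loose. Origin: centre of the underside.
There are look-alikes about, which are no part of the job. There is more than one size of the stamp; the job needs the largest.

How it is judged:
By the outcome, as a careful person would: the job done as asked, in the order asked, and still so for the second after the job is handed in, while the arm keeps its last pose, push and grip.
It also fails if it takes over 48 s, if anything falls off the work surface, if the arm or the gripper's body presses on something with over 40 N, if the wrist force passes 120 N, or if a joint passes its speed limit or range.

## Robot

A 7-joint arm with a two-finger parallel gripper is mounted at the origin on the work surface. World frame = base frame: x ahead of the robot, y to its left, z up, the work surface at z = 0. Lengths are in m, angles in rad, forces in N, time in s.
With the tool pointing down it reaches from about 0.4 to 0.85 m from the base axis. Payload 10.4 kg.
Tool frame: the origin (TCP) lies at the very end of the fingers, on their centre line; the grasp point (between the pads) lies r.tcp_to_grasp behind it (r.tcp_to_grasp is the distance from the TCP to the grasp point, in m); z points along the fingers, y is the line along which they close (so a half turn about z gives the same grasp; the last joint's range is limited). The gripper opens to 87 mm and grips with 3 to 60 N. Pads are 19 mm wide; open, the fingers measure 117 mm over their backs; the gripper's body (75 mm by 190 mm) begins 51 mm behind the grasp point.
Start: joints at [1.143, 0.332, -0.065, 1.46, 0.022, 1.35, -0.088], TCP at [0.246, -0.575, 0.223] pointing down, gripper open.
Joint ranges: [-2.6, 2.6], [-0.5, 2.12], [-1.47, 1.34], [0.16, 2.42], [-1.27, 4.41], [0.06, 2.06], [-2.6, 2.6]. Speed limits (rad/s): [2.22, 2.22, 2.79, 2.79, 3.14, 3.14, 3.14].

## Interface

Orientations are given as a unit quaternion [x, y, z, w].
In Python, from bench import monitor, cams, ticket, r gives the robot as it stands.
- The arm moves only by the shell command python3 -m crank 'ROWS' [OPENING] [FORCE]. ROWS is a JSON object whose one key "steps" holds a list of rows, each a list of 2 entries, a list of its own where there are three numbers: the shift along the world's x, y, z in units of 25 mm (1.0 is 25 mm), then the turn, a rotation vector about the world's x, y, z in units of 5 degrees (1.0 is 5 degrees). In form: {"steps": [[[x, y, z], [ax, ay, az]], ...]}. A call has 1 to 10 rows; each row shifts and turns the commanded pose from where the row before left it; what a row does not reach is not made up. A row lasts 1/12 s, in which the tool goes at most 41.7 mm and 7.16 degrees, less where a joint would pass 70% of its speed; a pose out of reach is approached as far as the arm can. A call is refused whole if a number of a shift passes 1 or a number of a turn 1, either way. A call with a gripper value outside its range is refused whole. OPENING is the finger opening in mm, from 0 to 87, set as the call begins (- or left out, the last holds). The fingers move at their own pace and stop on an object; FORCE is the grip in N (left out, the last holds). Time passes only in rows, so rows that do not move let the fingers close. It gives the time, the measured TCP pose, the force, the opening and the grip force at its end, in the units of the state.
- monitor.read_state(): the state, without advancing time (a new reading comes with each control period).
- cams.camera(name): name is "scene" or "side" or "wrist"; returns a dict with "pixels" (420x560x3 uint8, blue, green, red), "z_map" (420x560 float32, m along the optical axis (not along the pixel's ray), 0 where there is no reading), "vfov" (degrees; the focal length in pixels is half the picture's height over the tangent of half this angle, whatever the lens; pixels are square), "cx", "cy" (the principal point, pixels), "T" (4x4, takes a point from camera to world coordinates). Camera axes: x right, y up, looking along -z (the intrinsics and any distortion apply to the point x, -y, -z); pixel columns grow to the right and rows downward; lengths in m; the calibration is good to about 2 mm. A picture is of the moment at which its call begins.
- ticket.close_job(): hands the job in; it is judged then, once.
The state is a dict: "time": time; "joint_positions": joint angles; "joint_vel": joint speeds; "joint_torque": joint torques, N m; "ee_pos": TCP position; "eef_rot": TCP orientation; "ft_force": force on the tool from outside, world axes, zero at the start; "torque": the same for the moment, N m; "width": finger opening in m; "grip_force": force on a finger pad.
Only numpy, scipy, OpenCV 4.12 (cv2) and the standard library are available. Lean on these libraries where they do the work, as an engineer would, in place of code of your own. Each camera call takes 0.05 s, during which the arm holds its last target. There are 200 camera calls.

## Working session

There is one attempt and no reset: what is moved stays moved. The work goes in short steps, Python scripts to look and compute and a shell command to move; the robot and the scene stay as the last step left them, time stands still between calls to the robot, and variables do not carry over. Pictures are saved under pics/ and viewed, at most 10 in all, crops included, and the job is handed in when it is done.

```bash
ls; mkdir -p pics; cat > h.py <<'E'
import numpy as np, cv2, pickle
from bench import monitor, cams, ticket, r
def snap(n,f):
    c=cams.camera(n); cv2.imwrite(f'pics/{f}.png',c['pixels']); pickle.dump(c,open(f'{f}.pkl','wb')); return c
def load(f): return pickle.load(open(f'{f}.pkl','rb'))
def ray(c,u,v):
    f=c['pixels'].shape[0]/2/np.tan(np.radians(c['vfov'])/2)
    d=np.array([(u-c['cx'])/f,-(v-c['cy'])/f,-1.]); return c['T'][:3,3],c['T'][:3,:3]@d
def onz(c,u,v,z):
    o,d=ray(c,u,v); return o+d*(z-o[2])/d[2]
def tri(c1,p1,c2,p2):
    A=[];b=[]
    for c,p in((c1,p1),(c2,p2)):
        o,d=ray(c,*p); d/=np.linalg.norm(d); P=np.eye(3)-np.outer(d,d); A.append(P);b.append(P@o)
    return np.linalg.lstsq(np.vstack(A),np.hstack(b),rcond=None)[0]
def dep(c,u,v):
    o,d=ray(c,u,v); return o+d*c['z_map'][int(v),int(u)]
E
python3 - <<'E'
from h import *
a=snap('scene','s0');b=snap('side','d0');w=snap('wrist','w0')
for c in(a,b,w): print({k:(v if k!='T' else v.round(3)) for k,v in c.items() if k not in('pixels','z_map')})
cv2.imwrite('pics/all.png',cv2.resize(np.hstack([a['pixels'],b['pixels']]),(800,300)))
s=monitor.read_state();print({k:np.round(v,3) for k,v in s.items()},r.tcp_to_grasp)
E
```

```text
pics
{'vfov': 50.74049261371582, 'cx': 279.8155011628481, 'cy': 208.8057182112038, 'T': array([[ 0.864, -0.379,  0.332,  0.973],
       [ 0.504,  0.658, -0.56 , -0.739],
       [-0.007,  0.651,  0.759,  0.918],
       [ 0.   ,  0.   ,  0.   ,  1.   ]])}
{'vfov': 57.55861866012701, 'cx': 273.45887874784637, 'cy': 203.621543197376, 'T': array([[ 0.999,  0.002, -0.049,  0.572],
       [-0.042,  0.54 , -0.84 , -0.773],
       [ 0.025,  0.841,  0.54 ,  0.533],
       [ 0.   ,  0.   ,  0.   ,  1.   ]])}
{'vfov': 61.17672393861556, 'cx': 279.9982072240045, 'cy': 216.83083663412268, 'T': array([[ 0.394,  0.885,  0.249,  0.314],
       [-0.919,  0.379,  0.105, -0.546],
       [-0.001, -0.27 ,  0.963,  0.384],
       [ 0.   ,  0.   ,  0.   ,  1.   ]])}
{'time': np.float64(0.15), 'joint_positions': array([ 1.143,  0.333, -0.065,  1.461,  0.022,  1.35 , -0.089]), 'joint_vel': array([ 0.001, -0.001, -0.   , -0.002, -0.001,  0.001,  0.001]), 'joint_torque': array([ 0.0000e+00, -6.2364e+01,  2.4000e-02, -3.9014e+01, -6.1000e-02,
        3.7000e-02,  0.0000e+00]), 'ee_pos': array([ 0.246, -0.574,  0.222]), 'eef_rot': array([ 0.98 ,  0.201, -0.   , -0.   ]), 'ft_force': array([-0.151,  0.184,  0.429]), 'torque': array([-0.025,  0.005, -0.064]), 'grip_force': np.float64(0.0), 'width': np.float64(0.087)} 0.0187
```

View pics/s0.png

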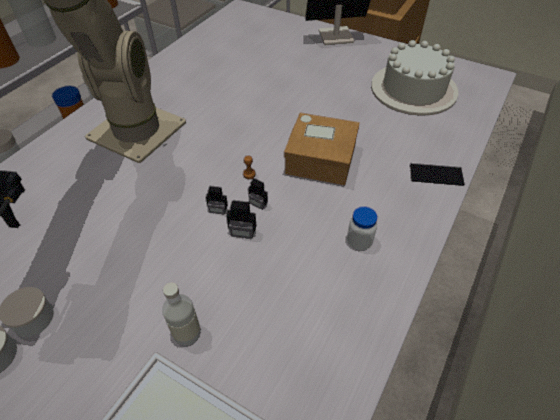

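View pics/d0.png

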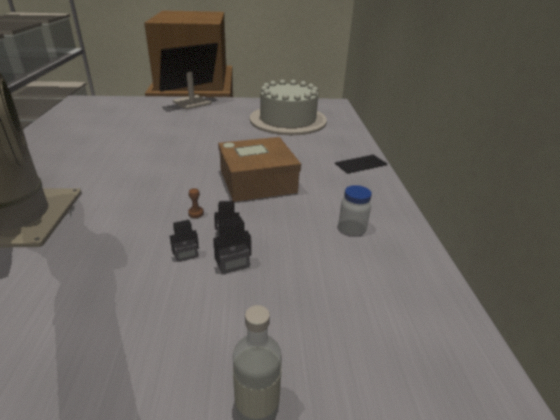

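Scene view: three black stamps at (217,200), (258,194) and (241,220). The last looks largest. The box has the rectangular label at (320,132) and the round sticker at (306,119); the round stamp is at (249,168), the jar at (362,228) and the bottle at (180,315). Next I'll confirm with a crop and measured sizes.

```bash
python3 - <<'E'
from h import *
a=load('s0');b=load('d0')
A=cv2.resize(a['pixels'][150:250,190:290],(600,600),interpolation=2)
cv2.imwrite('pics/crop.png',A)
for c in(a,b):
    m=(c['pixels'].max(2)<60).astype(np.uint8)
    n,l,st,ce=cv2.connectedComponentsWithStats(m)
    for i in range(1,n):
        if st[i,4]>60 and 150<ce[i][0]<300 and 160<ce[i][1]<290:
            vs,us=np.where(l==i)
            P=np.array([dep(c,u,v) for u,v in zip(us,vs)]); P=P[P[:,2]<.2]
            print(st[i],ce[i].round(),'ztop',np.percentile(P[:,2],97).round(3),P.mean(0).round(3),P.min(0).round(3),P.max(0).round(3))
for n,p in dict(label=(320,132),sticker=(306,119)).items(): print(n,onz(a,*p,.09).round(3),dep(a,*p).round(3))
for p in((251,151),(228,146)): print(dep(b,*p).round(3),onz(b,*p,.09).round(3))
print('round',onz(a,249,176,0),'jar',onz(a,362,243,0),'bottle',onz(a,184,335,0))
E
```

```text
[ 206  178   62   61 1467] [239. 207.] ztop 0.113 [ 0.502 -0.153  0.06 ] [ 0.402 -0.208  0.   ] [ 0.563 -0.     0.116]
[ 214  201   37   72 1691] [230. 236.] ztop 0.112 [ 0.523 -0.165  0.067] [ 0.484 -0.205  0.002] [ 0.563 -0.063  0.114]
[171 221  27  39 665] [184. 238.] ztop 0.086 [ 0.429 -0.153  0.051] [ 0.404 -0.167  0.002] [ 0.453 -0.132  0.087]
label [0.563 0.183 0.09 ] [0.565 0.18  0.093]
sticker [0.5   0.216 0.09 ] [0.501 0.214 0.091]
[0.562 0.181 0.09 ] [0.562 0.182 0.09 ]
[0.499 0.209 0.092] [0.498 0.214 0.09 ]
round [0.42893888 0.00264794 0.        ] jar [ 0.81083654 -0.05610877  0.        ] bottle [ 0.57222251 -0.48243008  0.        ]
```

View pics/crop.png

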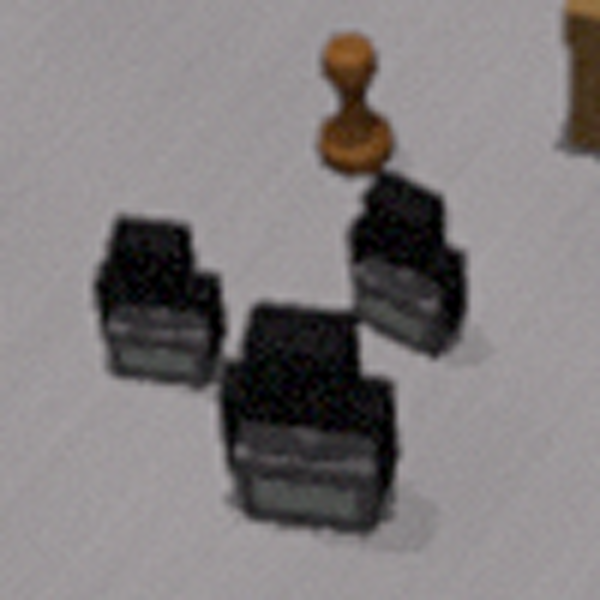

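The crop confirms it: the front stamp (241,220) is the largest, with its top at about 113 mm against about 86 mm for the others. I'll raise the arm and move over it.

```bash
python3 -m crank '{"steps": [[[0,0,1],[0,0,0]],[[0,0.5,1],[0,0,0]],[[0.3,1,1],[0,0,0]],[[0.7,1,0.6],[0,0,0]],[[0.7,1,0],[0,0,0]],[[0.7,1,0],[0,0,0]],[[0.7,1,0],[0,0,0]],[[0.7,1,0],[0,0,0]],[[0.7,1,0],[0,0,0]],[[0.7,1,0],[0,0,0]]]}' 87 
python3 -m crank '{"steps": [[[0.8,1,0],[0,0,0]],[[0.8,1,0],[0,0,0]],[[0.8,1,0],[0,0,0]],[[0.8,1,0],[0,0,0]],[[0.8,1,0],[0,0,0]],[[0.8,0.5,0],[0,0,0]],[[0,0,0],[0,0,0]],[[0,0,0],[0,0,0]]]}'
python3 - <<'E'
from h import *
snap('wrist','w1');a=load('s0')
p=[onz(a,190+x/6,150+y/6,0) for x,y in((245,515),(375,525))];print(p)
E
```

```text
time: 0.98
ee_pos: [0.3767, -0.3606, 0.3125]
eef_rot: [0.98, 0.201, -0.0, 0.0]
ft_force: [1.0, -0.7, 1.2]
width: 0.0867
grip_force: 0.0
time: 1.65
ee_pos: [0.4968, -0.2233, 0.3121]
eef_rot: [0.979, 0.202, -0.0, -0.0]
ft_force: [-1.0, -0.3, 0.6]
width: 0.0871
grip_force: 0.0
[array([ 0.50685671, -0.20494888,  0.        ]), array([ 0.55856454, -0.18136102,  0.        ])]
```

View pics/w1.png

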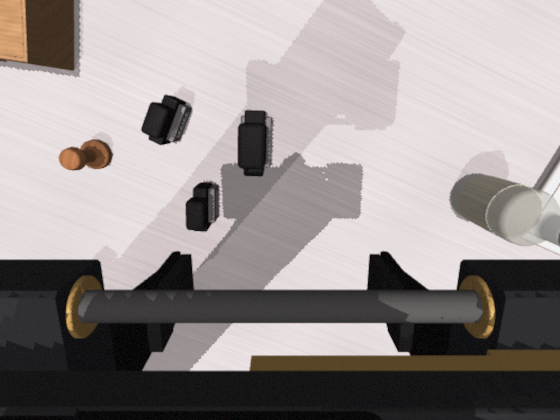

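The wrist view shows the big stamp at (254,142), long side nearly vertical in the image. The small stamps are at (165,120) and (203,207), the round stamp at (85,155) and the bottle at right. I'll measure it.

```bash
cat >> h.py <<'E'
def pts(c):
    H,W=c['z_map'].shape; f=H/2/np.tan(np.radians(c['vfov'])/2); v,u=np.mgrid[:H,:W]
    d=np.dstack([(u-c['cx'])/f,-(v-c['cy'])/f,-np.ones((H,W))])*c['z_map'][...,None]
    return d@c['T'][:3,:3].T+c['T'][:3,3]
E
python3 - <<'E'
from h import *
a=load('s0');w=load('w1')
P=pts(w); near=np.hypot(P[...,0]-.525,P[...,1]+.175)<.07
dark=w['pixels'].max(2)<70
for lo,hi,n in((.1,.125,'top'),(.04,.09,'bar')):
    m=near&(P[...,2]>lo)&(P[...,2]<hi)&dark
    q=P[m]; rr=cv2.minAreaRect((q[:,:2]*1000).astype(np.float32)); vs,us=np.where(m)
    print(n,m.sum(),rr,np.median(q[:,2]),us.min(),us.max(),vs.min(),vs.max(),us.mean(),vs.mean(),cv2.minAreaRect(np.c_[us,vs].astype(np.float32)))
    if n=='top': pw=cv2.minAreaRect(np.c_[us,vs].astype(np.float32))[0]
Q=pts(a); m=(np.hypot(Q[...,0]-.525,Q[...,1]+.175)<.07)&(Q[...,2]>.1)&(Q[...,2]<.13)
vs,us=np.where(m); pa=cv2.minAreaRect(np.c_[us,vs].astype(np.float32))[0]
print(pa,pw,'tri',tri(a,pa,w,pw),onz(w,*pw,.112),onz(a,*pa,.112), m.sum())
E
```

```text
top 1203 ((527.107666015625, -178.74562072753906), (45.99135971069336, 26.590974807739258), 21.025299072265625) 0.11183563892915588 238 265 122 168 251.22277639235244 145.41479634247713 ((251.14207458496094, 145.23806762695312), (26.885068893432617, 46.04110336303711), 1.9091525077819824)
bar 433 ((527.2195434570312, -180.35430908203125), (70.65223693847656, 23.60491943359375), 20.712881088256836) 0.07409492485765168 244 267 111 175 255.81524249422634 137.4526558891455 ((255.5943603515625, 143.02749633789062), (22.289794921875, 64.30078887939453), 0.9877604246139526)
(239.3846435546875, 205.923095703125) (251.14207458496094, 145.23806762695312) tri [ 0.5264774  -0.17871135  0.10358467] [ 0.52802317 -0.1786066   0.112     ] [ 0.53038093 -0.1849429   0.112     ] 210
```

```bash
python3 -m crank '{"steps": [[[0.6,0.9,0],[0,0,-0.46]],[[0.6,0.9,-0.5],[0,0,0]],[[0,0,-1],[0,0,0]],[[0,0,-1],[0,0,0]],[[0,0,-1],[0,0,0]],[[0,0,-0.8],[0,0,0]],[[0,0,0],[0,0,0]],[[0,0,0],[0,0,0]],[[0,0,0],[0,0,0]]]}' 50
python3 - <<'E'
from h import *
w=snap('wrist','w2')
P=pts(w); near=np.hypot(P[...,0]-.527,P[...,1]+.179)<.06
dark=w['pixels'].max(2)<70
m=near&(P[...,2]>.1)&(P[...,2]<.125)&dark
q=P[m]; rr=cv2.minAreaRect((q[:,:2]*1000).astype(np.float32)); vs,us=np.where(m)
pw=cv2.minAreaRect(np.c_[us,vs].astype(np.float32))[0]
print(rr,np.median(q[:,2]),cv2.minAreaRect(np.c_[us,vs].astype(np.float32)))
w1=load('w1');print('tri',tri(w1,(251.1,145.2),w,pw))
s=monitor.read_state();print(s['ee_pos'],s['eef_rot'],s['ft_force'],s['width'])
E
```

```text
time: 2.45
ee_pos: [0.5265, -0.1804, 0.2066]
eef_rot: [0.984, 0.181, 0.001, 0.001]
ft_force: [0.0, 0.2, 0.4]
width: 0.0507
grip_force: 0.0
((527.0970458984375, -178.5667266845703), (46.66486358642578, 27.19540786743164), 21.459318161010742) 0.11185904396635887 ((277.0, 214.0), (60.0, 36.0), 90.0)
tri [ 0.52719821 -0.17820221  0.10341794]
[ 0.52675092 -0.18021212  0.20689518] [9.83498812e-01 1.80910209e-01 1.03324104e-03 7.17442350e-04] [-0.5625814   0.54360445 -0.4147032 ] 0.05019070547113136
```

View pics/w2.png

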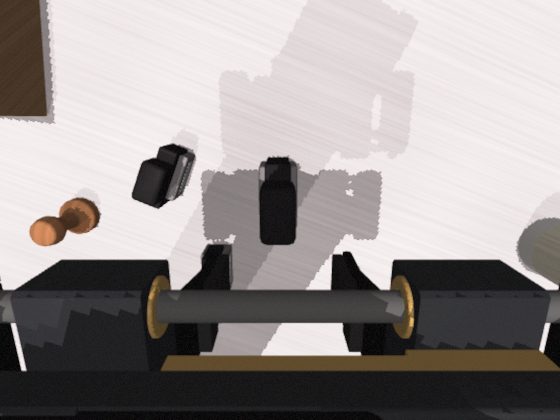

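The stamp is at (277,200), square to the fingers and centred; the gap runs about 232–334. The neighbours are clear of the fingers' path. Going down and closing.

```bash
python3 -m crank '{"steps": [[[0,0.06,-0.9],[0,0,0]],[[0,0,-1],[0,0,0]],[[0,0,-1],[0,0,0]],[[0,0,-1],[0,0,0]],[[0,0,-0.7],[0,0,0]],[[0,0,-0.4],[0,0,0]],[[0,0,-0.22],[0,0,0]],[[0,0,0],[0,0,0]],[[0,0,0],[0,0,0]]]}' 50
python3 -m crank '{"steps": [[[0,0,0],[0,0,0]],[[0,0,0],[0,0,0]],[[0,0,0],[0,0,0]],[[0,0,0],[0,0,0]],[[0,0,0],[0,0,0]],[[0,0,0],[0,0,0]],[[0,0,0],[0,0,0]],[[0,0,0],[0,0,0]]]}' 10 40
```

```text
time: 3.25
ee_pos: [0.527, -0.1783, 0.0758]
eef_rot: [0.983, 0.181, 0.001, 0.0]
ft_force: [-0.9, -0.1, 1.1]
width: 0.0502
grip_force: 0.0
time: 3.92
ee_pos: [0.5264, -0.1782, 0.0749]
eef_rot: [0.983, 0.181, 0.0, 0.0]
ft_force: [-0.7, -0.1, 3.8]
width: 0.0278
grip_force: 40.0
```

Gripped at 27.8 mm. Lifting straight up and measuring the label from both fixed views.

```bash
python3 -m crank '{"steps": [[[0,0,0.3],[0,0,0]],[[0,0,0.6],[0,0,0]],[[0,0,0.8],[0,0,0]],[[0,0,1],[0,0,0]],[[0,0,1],[0,0,0]],[[0,0,1],[0,0,0]],[[0,0,1],[0,0,0]],[[0,0,0.6],[0,0,0]],[[0,0,0.3],[0,0,0]],[[0,0,0],[0,0,0]]]}'
python3 - <<'E'
from h import *
snap('wrist','w3')
cc={}
for n,g in (('s0',(320,132)),('d0',(251,151))):
    c=load(n); im=cv2.cvtColor(c['pixels'],cv2.COLOR_BGR2HSV); P=pts(c)
    print(n,c['pixels'][g[1],g[0]],c['pixels'][g[1]+10,g[0]])
    m=((im[...,1]<90)&(P[...,2]>.075)&(P[...,2]<.105)).astype(np.uint8)
    k,l,st,ce=cv2.connectedComponentsWithStats(m); i=l[g[1],g[0]]
    con=cv2.findContours((l==i).astype(np.uint8),0,1)[0][0][:,0]
    W=np.array([onz(c,u,v,.09)[:2]*1000 for u,v in con],np.float32)
    print(st[i],ce[i],cv2.minAreaRect(W)); cc[n]=(c,ce[i])
print(tri(*cc['s0'],*cc['d0']))
E
```

```text
time: 4.75
ee_pos: [0.5267, -0.178, 0.2411]
eef_rot: [0.983, 0.181, 0.001, 0.001]
ft_force: [-0.1, 0.8, -1.3]
width: 0.0282
grip_force: 40.0
s0 [160 171 169] [ 69 107 142]
[304 124  31  16 381] [319.42257218 131.34383202] ((560.4545288085938, 185.29922485351562), (86.30596923828125, 58.26306915283203), 18.544719696044922)
d0 [135 157 155] [ 63  92 119]
[218 141  51  16 395] [245.32658228 148.68607595] ((537.60888671875, 203.7397003173828), (126.8132553100586, 105.68428802490234), 15.060348510742188)
[0.55110437 0.19749074 0.08445705]
```

View pics/w3.png

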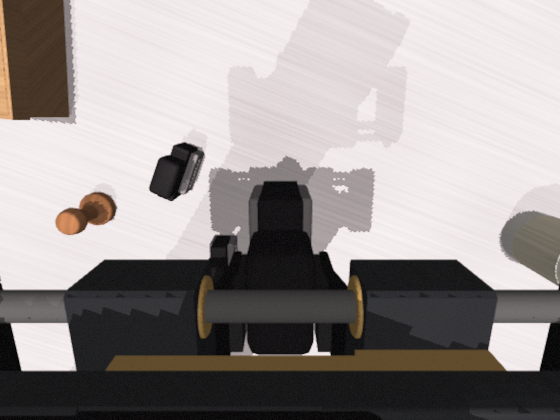

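The stamp is held and hangs clear. I'll move to a spot beside the label and measure it with the wrist camera.

```bash
python3 -m crank '{"steps": [[[0,0.3,0],[0,0,0]],[[-0.1,0.6,0],[0,0,0]],[[-0.2,0.9,0],[0,0,0]],[[-0.2,1,0],[0,0,0]],[[-0.3,1,0],[0,0,0]],[[-0.3,1,0],[0,0,0]],[[-0.3,1,0],[0,0,0]],[[-0.3,1,0],[0,0,0]],[[-0.3,1,0],[0,0,0]],[[-0.3,1,0],[0,0,0]]]}'
python3 -m crank '{"steps": [[[-0.2,1,0],[0,0,0]],[[-0.2,1,0],[0,0,0]],[[0,1,0],[0,0,0]],[[0,0.8,0],[0,0,0]],[[0,0.4,0],[0,0,0]],[[0,0.2,0],[0,0,0]],[[0,0,0],[0,0,0]],[[0,0,0],[0,0,0]],[[0,0,0],[0,0,0]]]}'
python3 - <<'E'
from h import *
snap('wrist','w4'); s=monitor.read_state(); print(s['ee_pos'],s['eef_rot'],s['ft_force'])
E
```

```text
time: 5.63
ee_pos: [0.4669, 0.0445, 0.2385]
eef_rot: [0.983, 0.182, -0.001, -0.0]
ft_force: [-0.3, 0.2, -1.9]
width: 0.0277
grip_force: 40.0
time: 6.38
ee_pos: [0.4588, 0.1507, 0.2393]
eef_rot: [0.984, 0.18, -0.0, 0.0]
ft_force: [0.3, 0.4, -0.9]
width: 0.0278
grip_force: 40.0
[0.45884098 0.15074048 0.23938789] [ 9.83596455e-01  1.80382783e-01 -1.58939439e-04  1.97601805e-04] [ 0.01509367  0.00966429 -1.39446492]
```

View pics/w4.png

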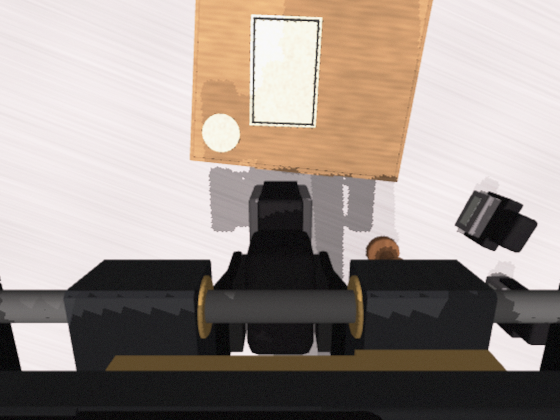

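The label is fully visible, spanning about (250–322, 15–127), with the sticker at (221,132) and the held stamp at bottom centre.

```bash
cat > lab.py <<'E'
from h import *
import sys
w=load(sys.argv[1]); P=pts(w); im=cv2.cvtColor(w['pixels'],cv2.COLOR_BGR2HSV)
near=(np.hypot(P[...,0]-.562,P[...,1]-.183)<.058)&(P[...,2]<.11)
m=(near&(im[...,1]<60)).astype(np.uint8)
m=cv2.morphologyEx(m,cv2.MORPH_CLOSE,np.ones((5,5),np.uint8))
k,l,st,ce=cv2.connectedComponentsWithStats(m); i=1+np.argmax(st[1:,4])
con=cv2.findContours((l==i).astype(np.uint8),0,1)[0][0][:,0].astype(float)
print(st[i],'depth z',np.median(P[l==i][:,2]))
W=np.array([onz(w,u,v,.0905)[:2]*1000 for u,v in con],np.float32); rr=cv2.minAreaRect(W); print('label',rr)
pc=cv2.minAreaRect(con.astype(np.float32))[0]
a=load('s0'); print('tri',tri(w,pc,a,(319.4,131.3)), pc)
s=monitor.read_state(); print(s['ee_pos'],s['eef_rot'],s['ft_force'])
# held stamp visible front points
for lo,hi in((-.09,-.03),(-.03,.02)):
    e=s['ee_pos']; mm=(np.hypot(P[...,0]-e[0],P[...,1]-e[1])<.05)&(P[...,2]>e[2]+lo)&(P[...,2]<e[2]+hi)
    if mm.sum()>20:
        q=P[mm]; print(lo,mm.sum(),cv2.minAreaRect((q[:,:2]*1000).astype(np.float32)),np.percentile(q[:,2],[2,50,98]).round(4))
E
python3 lab.py w4
```

```text
[ 249   14   74  114 7671] depth z 0.09080722714546458
label ((561.3659057617188, 185.60289001464844), (84.58610534667969, 56.62932205200195), 18.59819984436035)
tri [0.56153994 0.18565425 0.09021891] (283.717529296875, 70.71443939208984)
[0.45884098 0.15074048 0.23938789] [ 9.83596455e-01  1.80382783e-01 -1.58939439e-04  1.97601805e-04] [ 0.01509367  0.00966429 -1.39446492]
-0.09 1059 ((478.0062255859375, 157.76185607910156), (32.590152740478516, 36.140052795410156), 20.717761993408203) [0.1732 0.2075 0.2093]
-0.03 3025 ((480.3340148925781, 158.57498168945312), (27.807401657104492, 45.531707763671875), 20.629186630249023) [0.211  0.2389 0.2585]
```

```bash
python3 -m crank '{"steps": [[[0.5,0.17,0],[0,0,-0.43]],[[0.9,0.31,0],[0,0,0]],[[1,0.34,0],[0,0,0]],[[0.9,0.31,-0.3],[0,0,0]],[[0.6,0.2,-0.5],[0,0,0]],[[0.2,0.06,-0.5],[0,0,0]],[[0,0,-0.28],[0,0,0]],[[0,0,0],[0,0,0]],[[0,0,0],[0,0,0]],[[0,0,0],[0,0,0]]]}'
python3 - <<'E'
from h import *
s=monitor.read_state(); e=s['ee_pos'];q=s['eef_rot'];print(e,q,s['ft_force'],'yaw',2*np.degrees(np.arctan2(q[1],q[0])))
d=(np.array([.5614,.1856,e[2]])-e)/.025;print('units',d,'clear',e[2]-.0749-.0902)
w=snap('wrist','w5')
E
```

```text
time: 7.27
ee_pos: [0.5609, 0.1865, 0.2011]
eef_rot: [0.987, 0.163, 0.001, 0.0]
ft_force: [0.1, -0.0, -1.7]
width: 0.0279
grip_force: 40.0
[0.56088842 0.18645179 0.20106739] [9.86666042e-01 1.62756590e-01 5.74888231e-04 2.88428068e-04] [ 5.75766886e-02 -1.49212741e-03 -1.66260895e+00] yaw 18.733873788885052
units [ 0.02046331 -0.03407156  0.        ] clear 0.03596738724894777
```

View pics/w5.png

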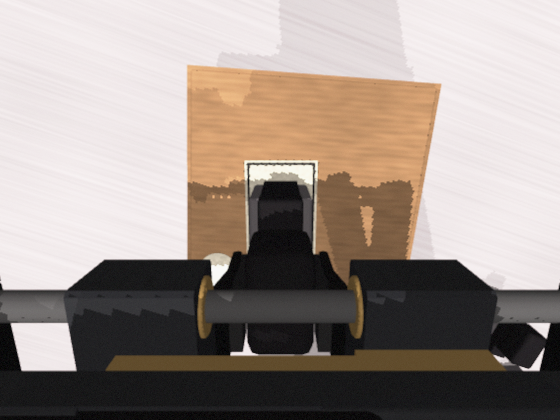

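The stamp sits squarely over the label (245–318), 36 mm clear. Holding still for more than 1.5 s.

```bash
Z='unused'; python3 -m crank '{"steps": [[[0.02,-0.03,0],[0,0,0]],[[0,0,0],[0,0,0]],[[0,0,0],[0,0,0]],[[0,0,0],[0,0,0]],[[0,0,0],[0,0,0]],[[0,0,0],[0,0,0]],[[0,0,0],[0,0,0]],[[0,0,0],[0,0,0]],[[0,0,0],[0,0,0]],[[0,0,0],[0,0,0]]]}'
python3 -m crank '{"steps": [[[0,0,0],[0,0,0]],[[0,0,0],[0,0,0]],[[0,0,0],[0,0,0]],[[0,0,0],[0,0,0]],[[0,0,0],[0,0,0]],[[0,0,0],[0,0,0]],[[0,0,0],[0,0,0]],[[0,0,0],[0,0,0]],[[0,0,0],[0,0,0]],[[0,0,0],[0,0,0]]]}'
```

```text
time: 8.15
ee_pos: [0.5617, 0.186, 0.2001]
eef_rot: [0.987, 0.163, -0.0, 0.0]
ft_force: [0.6, 0.4, -0.9]
width: 0.0277
grip_force: 40.0
time: 8.98
ee_pos: [0.5617, 0.186, 0.2001]
eef_rot: [0.987, 0.163, 0.0, 0.0]
ft_force: [-0.3, -0.2, -1.2]
width: 0.0277
grip_force: 40.0
```

```bash
python3 -m crank '{"steps": [[[0,0,-0.2],[0,0,0]],[[0,0,-0.2],[0,0,0]],[[0,0,-0.2],[0,0,0]],[[0,0,-0.2],[0,0,0]],[[0,0,-0.2],[0,0,0]],[[0,0,-0.15],[0,0,0]],[[0,0,-0.1],[0,0,0]],[[0,0,0],[0,0,0]],[[0,0,0],[0,0,0]],[[0,0,0],[0,0,0]]]}'
```

```text
time: 9.82
ee_pos: [0.5618, 0.1861, 0.1691]
eef_rot: [0.987, 0.163, 0.0, -0.0]
ft_force: [0.7, 0.3, -1.6]
width: 0.0275
grip_force: 40.0
```

```bash
python3 -m crank '{"steps": [[[0,0,-0.05],[0,0,0]],[[0,0,-0.05],[0,0,0]],[[0,0,-0.05],[0,0,0]],[[0,0,-0.05],[0,0,0]],[[0,0,0],[0,0,0]],[[0,0,0],[0,0,0]]]}'
python3 -m crank '{"steps": [[[0,0,-0.05],[0,0,0]],[[0,0,-0.05],[0,0,0]],[[0,0,0],[0,0,0]],[[0,0,0],[0,0,0]]]}'
```

```text
time: 10.32
ee_pos: [0.5618, 0.186, 0.1643]
eef_rot: [0.987, 0.163, 0.0, 0.0]
ft_force: [-1.5, -0.8, 3.3]
width: 0.0277
grip_force: 40.0
time: 10.65
ee_pos: [0.5618, 0.186, 0.1618]
eef_rot: [0.987, 0.163, 0.0, 0.0]
ft_force: [-2.1, -1.6, 5.7]
width: 0.0276
grip_force: 40.0
```

```bash
python3 -m crank '{"steps": [[[0,0,-0.05],[0,0,0]],[[0,0,-0.05],[0,0,0]],[[0,0,-0.05],[0,0,0]],[[0,0,-0.05],[0,0,0]],[[0,0,0],[0,0,0]],[[0,0,0],[0,0,0]],[[0,0,0],[0,0,0]]]}'
python3 -m crank '{"steps": [[[0,0,-0.05],[0,0,0]],[[0,0,-0.05],[0,0,0]],[[0,0,0],[0,0,0]],[[0,0,0],[0,0,0]],[[0,0,0],[0,0,0]],[[0,0,0],[0,0,0]]]}'
python3 - <<'E'
from h import *
snap('side','d6'); c=snap('scene','s6'); w=snap('wrist','w6')
f=[monitor.read_state()['ft_force'] for _ in range(3)];print(f)
cr=[cv2.resize(c['pixels'][80:200,260:380],(400,400),interpolation=2),cv2.resize(load('d6')['pixels'][90:210,190:310],(400,400),interpolation=2)]
cv2.imwrite('pics/c6.png',np.hstack(cr))
E
```

```text
time: 11.23
ee_pos: [0.5619, 0.186, 0.1571]
eef_rot: [0.987, 0.163, 0.0, 0.0]
ft_force: [-3.3, -1.5, 7.8]
width: 0.0276
grip_force: 40.0
time: 11.73
ee_pos: [0.5619, 0.186, 0.1548]
eef_rot: [0.987, 0.163, 0.0, 0.0]
ft_force: [-3.4, -1.4, 8.1]
width: 0.0278
grip_force: 40.0
[array([-3.33195126, -2.59728764,  9.43933211]), array([-3.33195126, -2.59728764,  9.43933211]), array([-3.33195126, -2.59728764,  9.43933211])]
```

View pics/c6.png

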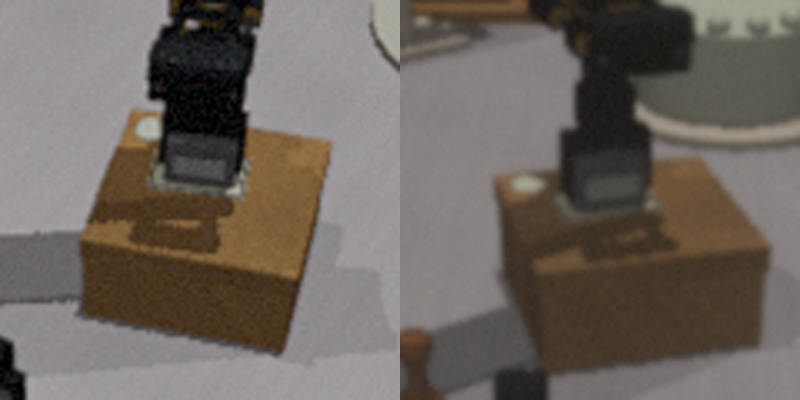

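View pics/w6.png

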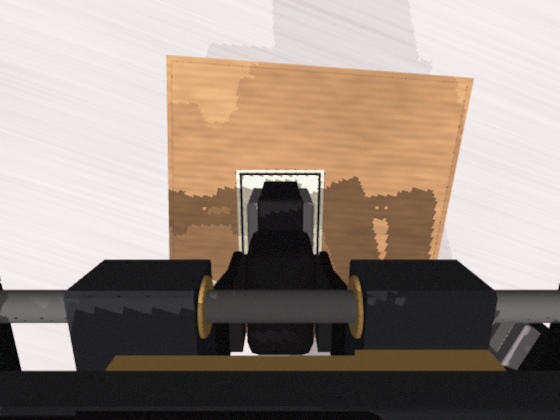

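The foot lies inside the border, with the white margin and border line visible round it, and the force follows the spring line. I'll press a little deeper for margin.

```bash
python3 -m crank '{"steps": [[[0,0,-0.05],[0,0,0]],[[0,0,-0.02],[0,0,0]],[[0,0,0],[0,0,0]],[[0,0,0],[0,0,0]],[[0,0,0],[0,0,0]],[[0,0,0],[0,0,0]]]}'
python3 - <<'E'
from h import *
f=[]
for i in range(6):
    w=snap('wrist','w7'); s=monitor.read_state(); f.append(np.r_[s['ft_force'],s['ee_pos'],s['torque']])
print(np.mean(f,0).round(4),np.std(f,0).round(3)[:3])
# bar-top to housing-top gap / handle vs housing heights, before and pressed
for n,e in(('w5',(.5609,.1865,.2011)),('w7',s['ee_pos'])):
    P=pts(load(n)); ax=np.array([np.cos(.3246),np.sin(.3246)])
    d=P[...,:2]-np.array(e)[:2]; x=d@ax; y=d@np.array([-ax[1],ax[0]])
    m=(abs(y)<.009)&(x>.025)&(x<.034); q=P[...,2][m]-e[2]
    h=(abs(y)>.0125)&(abs(y)<.0165)&(x>.0)&(x<.029)&(P[...,2]<e[2]-.005)&(P[...,2]>.1)
    print(n,'bar',m.sum(),np.median(q),'housing top',h.sum(),np.percentile(P[...,2][h]-e[2],[50,80,95]).round(4))
E
```

```text
time: 12.38
ee_pos: [0.5619, 0.186, 0.1531]
eef_rot: [0.987, 0.163, 0.0, 0.0]
ft_force: [-3.1, -2.4, 10.1]
width: 0.0279
grip_force: 40.0
[-4.042  -2.0718 10.1652  0.5619  0.186   0.1531 -0.462   0.9622  0.0235] [0.928 0.556 0.324]
w5 bar 7196 0.10371939568888291 housing top 396 [-0.0308 -0.0302 -0.0297]
w7 bar 7194 0.1045196982367152 housing top 433 [-0.0188 -0.0183 -0.0178]
```

The housing has come up 12.0 mm relative to the handle. The push is about 10–12 N, which matches the spring at 12 mm. Handing in.

```bash
python3 -c "
from bench import ticket
print(ticket.close_job())"
```

```text
the job is handed in; nothing more can be done
None
```

I gripped the largest stamp by its handle, held it still about 35 mm above the label for over a second, then pressed it upright inside the border. The handle is down about 12 mm at a push of about 12 N. I handed the job in at about 13 s, still gripping and pressing; the verdict was not shown.

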